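# Square up and lock the fence of a shooting board with a try square

## Robot

A 6-joint arm with a two-finger parallel gripper is mounted at the origin on a cart in front of the work surface, level with it; the furniture and walls round the work are solid. World frame = base frame: x ahead of the robot, y to its left, z up, the work surface at z = 0. Lengths are in m, angles in rad, forces in N, time in s.
With the tool pointing down it reaches from about 0.375 to 0.975 m from the base axis. Payload 3.8 kg.
Tool frame: the origin (TCP) lies between the finger pads; the fingertips stand 22 mm ahead of it and the grasp point (between the pads) lies 3 mm ahead of it; z points along the fingers, y is the line along which they close (so a half turn about z gives the same grasp; the last joint's range is limited). The gripper opens to 88 mm and grips with 3 to 60 N. Pads are 18 mm wide; open, the fingers measure 123 mm over their backs; the gripper's body (75 mm by 187 mm) begins 45 mm behind the grasp point.
Start: joints at [-1.255, 0.264, 1.604, -0, 1.274, -0.037], TCP at [0.233, -0.633, 0.261] pointing down, gripper open.
Joint ranges: [-2.63, 2.63], [-0.94, 2.18], [0.31, 2.57], [-1.31, 4.45], [0, 2.66], [-2.55, 2.55]. Speed limits (rad/s): [2.57, 2.57, 3.14, 3.14, 3.14, 3.14].

## Interface

Orientations are given as a unit quaternion [x, y, z, w].
In Python, from plant import telemetry, snapshot, manip gives the robot as it stands.
- The arm moves only by the shell command python3 -m handwheel 'ROWS' [FORCE]. ROWS is text: rows parted by semicolons, each of 7 numbers parted by spaces: the shift along the tool's x, y, z scaled (see below), then the turn, a rotation vector about the tool's x, y, z scaled (see below), then the opening, from 0 (shut) to 1 (fully open). A call has 1 to 20 rows; each row is the pose to reach, as a shift and turn from the pose commanded when the call began, along the tool's axes at that moment; what a row does not reach only later rows make up. The controller multiplies each number of a shift by 0.4 m and each number of a turn by 90 degrees. A row lasts 1/10 s, in which the tool goes at most 50 mm and 8.59 degrees, less where a joint would pass 70% of its speed; a pose out of reach is approached as far as the arm can. A call with a number of a shift or a turn outside -1 to 1 is refused whole. A call with a gripper value outside its range is refused whole. The fingers move at their own pace and stop on an object; FORCE is the grip in N (left out, the last holds). Time passes only in rows, so rows that repeat a pose let the fingers close. It gives the time, the measured TCP pose, the force, the opening and the grip force at its end, in the units of the state.
- telemetry.observe(): the state, without advancing time (a new reading comes with each control period).
- snapshot(name): name is "scene" or "top" or "wrist"; returns a dict with "img" (400x640x3 uint8, red, green, blue), "camera_matrix" (3x3 intrinsics, pixels), "world_from_camera" (4x4, takes a point from camera to world coordinates); the wrist camera has in their place "hand_eye" (4x4, takes a point from camera to tool coordinates, whose origin is the TCP and whose axes are the flange's). Camera axes: x right, y down, z forward; pixel columns grow to the right and rows downward; lengths in m; the calibration is good to about 2 mm. A picture is of the moment at which its call begins: read the wrist's pose just before it. There is no depth.
- manip.hand_in(): hands the job in; it is judged then, once.
The state is a dict: "clock": time; "joint_pos": joint angles; "joint_vel": joint speeds; "joint_torque": joint torques, N m; "tcp_pos": TCP position; "tcp_rot": TCP orientation; "ft_force": force on the tool from outside, world axes, zero at the start; "wrist_torque": the same for the moment, N m; "opening": finger opening in m; "grasp_force": force on a finger pad.
Only numpy, scipy, OpenCV 4.12 (cv2) and the standard library are available. Lean on these libraries where they do the work, as an engineer would, in place of code of your own. Each camera call takes 0.05 s, during which the arm holds its last target. There are 200 camera calls.

## Task

The fence of the shooting board has been knocked out of square. Hold the try square with its stock pressed against the board's right-hand edge and push its blade up against the fence until the fence is square and both faces sit flush without a gap, and keep it pressed there for a second. Then let go, press the clamp lever on the fence fully down to lock it, leaving the square lying flush in that corner, and do not shift the block plane beside the board or the loose wood strip behind it.

Things in the scene. Friction and masses are not known exactly. Their poses are not given: they have to be found in the camera images.
- board: shooting board screwed to the table: ply base 250 x 260 x 9 mm including its dark edge strip. Origin at the centre of its underside (z = 0); x runs away from the robot, y to the left. Its reference edge is the straight right-hand side face, y = -130 mm, along x from -125 to 125 mm, 9 mm high.
- fence (a joint): angle (rad) of the hardwood fence about its vertical pivot bolt at board x = 75, y = -95 mm. 0 = square to the board's right-hand edge, front face then the plane board x = 62 mm; positive = the free left end leans toward the robot (range -0.10 to 0.26). 0.32 N m of friction: stays where it is left. With the clamp lever down it is locked.
- fence_heel (a point): point on the fence's front face, halfway up (24 mm above the table), at the right end of its bar, 31 mm right of the pivot bolt. The bar is 26 mm thick, 221 mm long and stands from 9 to 39 mm above the table. Its axes are the fence's: y along the fence to the left, x away from the robot.
- fence_toe (a point): point on the fence's front face, halfway up, at its free left end, 190 mm left of the pivot bolt
- try_square: loose try square lying flat, 0.3 kg: dark wood stock 120 x 40 x 26 mm high, brass inner face; steel blade. Origin at the centre of the stock's underside; x along the stock to its blade end, y along the blade. Inner face at y = 20 mm. Blade: x 27 to 61, y 20 to 175, z 10 to 13 mm, so it passes 1 mm over the board while the stock stands on the table. Grip the stock across its 40 mm.
- blade_heel (a point): point on the blade's outer edge (x = 61 mm, the edge to bring against the fence), 10 mm from the stock
- blade_tip (a point): point on the blade's outer edge 3 mm from its tip
- stock_front (a point): point on the stock's inner face, 5 mm up, 5 mm from the blade end
- stock_rear (a point): point on the stock's inner face, 5 mm up, 5 mm from the other end
- clamp_lever (a joint): angle (rad) of the cam lever on the fence top: 0 = raised, about 50 degrees above level, pointing to the fence's left end; 0.9 = fully down, level (locked). Its horizontal axle is 150 mm left of the pivot bolt, 51 mm above the table, parallel to the fence's thickness. Press the black grip down from above with 6 to 12 N; it stays where it is left.
- lever_pad (a point): centre of the upper face of the lever's black grip (20 mm wide, from 33 to 79 mm from the axle along the lever). Raised (0): 28 mm left of the axle, 100 mm above the table (its tip 120 mm). Down: 56 mm left of the axle (206 mm left of the pivot bolt along the fence), 60 mm above the table.
- plane: block plane, 160 mm long, left of the board; leave alone
- strip: loose pale hardwood strip 140 x 45 x 19 mm behind the board on the right; leave alone

How it is judged:
By the outcome, as a careful person would: the job done as asked, in the order asked, and still so for the second after the job is handed in, with the robot touching nothing.
It also fails if it takes over 70 s, if anything falls off the work surface, if the arm or the gripper's body presses on something with over 40 N, if the wrist force passes 120 N, or if a joint passes its speed limit or range.

## Working session

There is one attempt and no reset: what is moved stays moved. The work goes in short steps, Python scripts to look and compute and a shell command to move; the robot and the scene stay as the last step left them, time stands still between calls to the robot, and variables do not carry over. Pictures are saved under pics/ and viewed, at most 10 in all, crops included, and the job is handed in when it is done.

```bash
mkdir -p pics; ls; python3 - <<'E'
from plant import telemetry, snapshot
import cv2,numpy as np
s=telemetry.observe();print({k:np.round(v,3).tolist() for k,v in s.items()})
for n in("top","scene"):
    d=snapshot(n);cv2.imwrite(f"pics/{n}0.png",d["img"][:,:,::-1]);np.savez(f"{n}0.npz",**d)
    print(n,np.round(d["camera_matrix"],1).tolist(),np.round(d["world_from_camera"],3).tolist())
E
```

```text
pics
{'clock': 0.0, 'joint_pos': [-1.255, 0.265, 1.605, -0.0, 1.274, -0.037], 'joint_vel': [-0.0, 0.001, 0.001, -0.001, -0.0, -0.0], 'joint_torque': [0.001, -50.211, -35.688, 0.073, 0.029, -0.0], 'tcp_pos': [0.233, -0.633, 0.259], 'tcp_rot': [0.984, 0.175, -0.0, -0.001], 'ft_force': [0.16, -0.098, 0.241], 'wrist_torque': [0.017, -0.043, -0.029], 'grasp_force': 0.0, 'opening': 0.088}
top [[449.5, 0.0, 315.7], [0.0, 449.5, 201.1], [0.0, 0.0, 1.0]] [[-0.026, -0.984, 0.177, 0.352], [-0.999, 0.029, 0.017, -0.063], [-0.022, -0.176, -0.984, 1.4], [0.0, 0.0, 0.0, 1.0]]
scene [[400.3, 0.0, 319.7], [0.0, 400.3, 195.4], [0.0, 0.0, 1.0]] [[-0.898, -0.323, 0.3, 0.18], [-0.441, 0.646, -0.623, 0.811], [0.007, -0.691, -0.722, 1.082], [0.0, 0.0, 0.0, 1.0]]
```

View pics/top0.png

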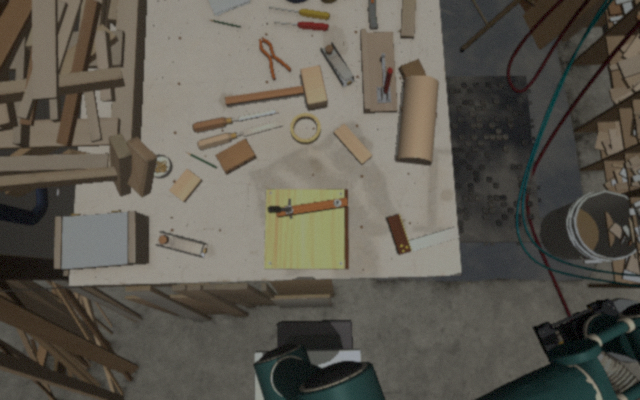

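View pics/scene0.png

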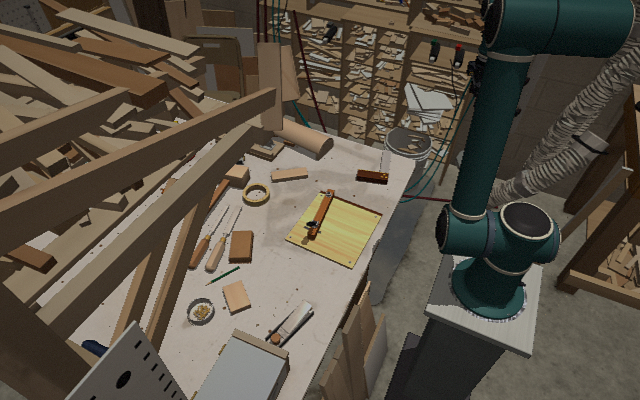

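The top view shows the board at columns 265–347 and rows 190–269. The brown fence runs from (275,210) to (346,203) with the lever at its left end. The try square's stock is at about (398,234), with its blade pointing right towards (455,232). The strip is at (352,143) and the plane at (183,244). The scene view confirms this layout. The square has to turn about 160°.

```bash
cat > h.py <<'E'
import numpy as np,cv2
from scipy.spatial.transform import Rotation as R
from plant import telemetry,snapshot
def pose(s):
    T=np.eye(4);T[:3,:3]=R.from_quat(s["tcp_rot"]).as_matrix();T[:3,3]=s["tcp_pos"];return T
def shot(n,f):
    s=telemetry.observe();d=snapshot(n);cv2.imwrite(f"pics/{f}.png",d["img"][:,:,::-1])
    W=d["world_from_camera"] if n!="wrist" else pose(s)@d["hand_eye"]
    np.savez(f"{f}.npz",img=d["img"],K=d["camera_matrix"],W=W);return d["img"],d["camera_matrix"],W
def load(f):
    d=np.load(f+".npz");return d["img"],d["K"],d["W"]
def ray(px,K,W,z):
    px=np.atleast_2d(np.float64(px));v=(W[:3,:3]@np.linalg.inv(K)@np.c_[px,np.ones(len(px))].T).T
    return W[:3,3]+v*((z-W[2,3])/v[:,2])[:,None]
def proj(p,K,W):
    c=(np.linalg.inv(W)@np.r_[p,1])[:3];q=K@c;return q[:2]/q[2]
def blobs(m,K,W,z,amin=100):
    for c in cv2.findContours(m.astype(np.uint8)*255,cv2.RETR_EXTERNAL,cv2.CHAIN_APPROX_NONE)[0]:
        if cv2.contourArea(c)>amin:
            b=cv2.boxPoints(cv2.minAreaRect(c));p=ray(b,K,W,z)[:,:2]
            e=p[1]-p[0],p[2]-p[1]
            print("px",b.mean(0).round(1),"ctr",p.mean(0).round(4),"sides",[round(float(np.linalg.norm(x)),3) for x in e],"yaw",[round(float(np.degrees(np.arctan2(x[1],x[0]))),1) for x in e])
def go(target,yaw,s=None):
    """tool-frame shift (units of .4 m) and turn (units of 90 deg) to target, tool down, tool x at yaw deg"""
    s=s or telemetry.observe();T=pose(s)
    G=R.from_euler('z',yaw,degrees=True)*R.from_quat([1,0,0,0])
    print("rows",(T[:3,:3].T@(np.array(target)-T[:3,3])/.4).round(4),((R.from_matrix(T[:3,:3]).inv()*G).as_rotvec()/(np.pi/2)).round(4))
E
python3 - <<'E'
from h import *
d=np.load("top0.npz");I,K,W=d["img"],d["camera_matrix"],d["world_from_camera"]
h=cv2.cvtColor(I,cv2.COLOR_RGB2HSV)
for p in[(300,240),(346,230),(397,230),(320,209),(274,209),(400,215),(430,240),(430,228)]: print(p,h[p[1],p[0]])
x=lambda a,b,c,e:(slice(b,e),slice(a,c))
def m(f,a,b,c,e):
    z=np.zeros(h.shape[:2],bool);z[b:e,a:c]=f[b:e,a:c];return z
print("board");blobs(m((h[...,0]>18)&(h[...,0]<35)&(h[...,1]>80),240,170,370,290),K,W,.009)
print("stock");blobs(m((h[...,1]>110),375,200,425,265),K,W,.026,50)
print("fence");blobs(m((h[...,0]<17)&(h[...,1]>110),260,190,344,230),K,W,.039,50)
I2=cv2.resize(I[185:275,255:465],None,fx=3.8,fy=3.8,interpolation=cv2.INTER_CUBIC);cv2.imwrite("pics/c.png",I2[:,:,::-1])
E
```

```text
(300, 240) [ 33  76 154]
(346, 230) [ 13 136  75]
(397, 230) [  9 145  72]
(320, 209) [ 14 156 113]
(274, 209) [30 70 29]
(400, 215) [ 23  62 131]
(430, 240) [ 39  12 152]
(430, 228) [ 21  30 136]
board
px [312.2 238.9] ctr [ 0.4845 -0.0251] sides [0.044, 0.172] yaw [-86.8, -176.8]
px [283.2 239.7] ctr [0.4846 0.065 ] sides [0.174, 0.119] yaw [-4.3, -95.6]
px [329.1 236.5] ctr [ 0.4907 -0.0777] sides [0.19, 0.079] yaw [-6.1, -96.4]
px [318.8 195.7] ctr [ 0.6191 -0.0491] sides [0.106, 0.036] yaw [-82.4, -173.0]
px [284.  198.5] ctr [0.6135 0.0609] sides [0.108, 0.054] yaw [-91.7, 178.9]
stock
px [398.6 233.8] ctr [ 0.4906 -0.2897] sides [0.037, 0.113] yaw [-73.1, -165.0]
fence
px [313.4 206.7] ctr [ 0.5796 -0.032 ] sides [0.13, 0.025] yaw [-82.1, -172.6]
```

View pics/c.png

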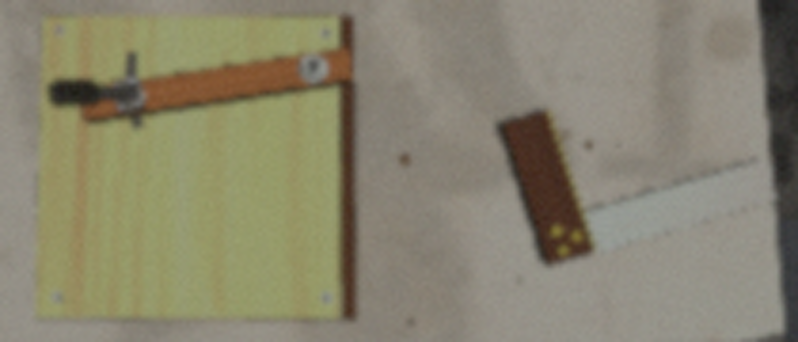

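The crop shows the stock with the brass inner face on its right and the blade at its near end, and the lever raised at the fence's left end. I'll move above the stock for a close look.

```bash
python3 - <<'E'
from h import *
go([.47,-.27,.30],17)
d=snapshot("wrist");print(d["hand_eye"].round(3).tolist(),d["camera_matrix"][0,0])
E
```

```text
rows [ 0.8693 -0.6468 -0.0999] [-0.0013 -0.      0.0357]
[[-0.0, -0.967, -0.256, 0.065], [1.0, -0.0, 0.0, -0.001], [-0.0, -0.256, 0.967, -0.123], [0.0, 0.0, 0.0, 1.0]] 349.9362335024093
```

```bash
python3 -m handwheel '0.87 -0.65 -0.1 0 0 0.036 1;0.87 -0.65 -0.1 0 0 0.036 1;0.87 -0.65 -0.1 0 0 0.036 1;0.87 -0.65 -0.1 0 0 0.036 1;0.87 -0.65 -0.1 0 0 0.036 1;0.87 -0.65 -0.1 0 0 0.036 1;0.87 -0.65 -0.1 0 0 0.036 1;0.87 -0.65 -0.1 0 0 0.036 1;0.87 -0.65 -0.1 0 0 0.036 1;0.87 -0.65 -0.1 0 0 0.036 1;0.87 -0.65 -0.1 0 0 0.036 1;0.87 -0.65 -0.1 0 0 0.036 1;0.87 -0.65 -0.1 0 0 0.036 1'
python3 - <<'E'
from h import *
I,K,W=shot("wrist","w1");print(telemetry.observe()["tcp_pos"],W[:3,3])
E
```

```text
clock: 1.45
tcp_pos: [0.4692, -0.2703, 0.3003]
tcp_rot: [0.989, 0.147, -0.0, -0.0]
ft_force: [-0.4, 0.4, 0.5]
opening: 0.0878
grasp_force: 0.0
[ 0.46916088 -0.27033763  0.30035572] [ 0.53172682 -0.25084004  0.42312053]
```

View pics/w1.png

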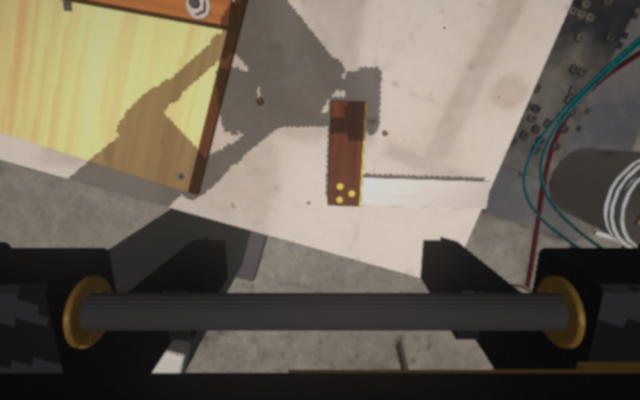

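The wrist view shows the stock at columns 328–367 and rows 100–205, nearly aligned with the tool. The board's right edge runs from (243,0) to (198,193), and part of the fence is at the top left.

```bash
python3 - <<'E'
from h import *
I,K,W=load("w1");h=cv2.cvtColor(I,cv2.COLOR_RGB2HSV)
m=np.zeros(I.shape[:2],bool);m[90:215,315:380]=((h[...,1]>110))[90:215,315:380]
print("stock");blobs(cv2.medianBlur(m.astype(np.uint8),3),K,W,.026,300)
# board edge: per row the rightmost transition dark strip->light
S=h[...,1].astype(int);pts=[]
for r in list(range(5,185,6)):
    x0=int(243-43*r/190); seg=S[r,x0-14:x0+14]; g=np.diff(cv2.GaussianBlur(seg.astype(np.float32)[None],(5,1),0)[0]); i=g.argmin(); pts.append((x0-14+i+.5,r))
pts=np.array(pts);P=ray(pts+0.0,K,W,.009)[:,:2]
l=cv2.fitLine(P.astype(np.float32),cv2.DIST_HUBER,0,.001,.001).ravel();print("edge",l,np.degrees(np.arctan2(l[1],l[0])))
n=np.array([-l[1],l[0]]);print(((P-l[2:])@n*1000).round(1))
print("corner ~",ray([[197,193],[243,0]],K,W,.009).round(4))
# for blade edge upper: rows
for c in (380,420,460): print(c,I[165:215:3,c].sum(1))
E
```

```text
stock
px [346.6 152.4] ctr [ 0.4909 -0.2902] sides [0.116, 0.037] yaw [13.5, -76.6]
edge [ 0.9994073  -0.03442527  0.5201122  -0.13714512] -1.9728119
[-0.   0.5 -0.1  0.4 -0.1  0.3 -0.2  0.3 -0.3  0.2 -0.3  0.1 -0.4  0.1
 -0.5  0.   0.5 -0.1  0.4 -0.1  0.4 -0.2  0.3 -0.3  0.2 -0.4  0.2 -0.4
  0.1 -0.5]
corner ~ [[ 0.3917 -0.1322  0.009 ]
 [ 0.6133 -0.1366  0.009 ]]
380 [574 578 578 427 408 617 621 622 622 619 609 617 615 611 587 585 586]
420 [522 533 545 521 334 562 610 609 605 604 594 598 595 599 584 589 589]
460 [561 550 540 523 343 446 590 580 577 574 575 569 563 563 559 583 582]
```

```bash
python3 - <<'E'
from h import *
go([.4909,-.2900,.0345],14)
E
```

```text
rows [0.0382 0.063  0.6646] [-0.0002  0.0004  0.0317]
```

```bash
python3 -m handwheel '0.038 0.063 0.1 0 0 0.032 1;0.038 0.063 0.22 0 0 0.032 1;0.038 0.063 0.34 0 0 0.032 1;0.038 0.063 0.46 0 0 0.032 1;0.038 0.063 0.56 0 0 0.032 1;0.038 0.063 0.62 0 0 0.032 1;0.038 0.063 0.65 0 0 0.032 1;0.038 0.063 0.664 0 0 0.032 1;0.038 0.063 0.664 0 0 0.032 1;0.038 0.063 0.664 0 0 0.032 1;0.038 0.063 0.664 0 0 0.032 0;0.038 0.063 0.664 0 0 0.032 0;0.038 0.063 0.664 0 0 0.032 0;0.038 0.063 0.664 0 0 0.032 0;0.038 0.063 0.664 0 0 0.032 0;0.038 0.063 0.664 0 0 0.032 0;0.038 0.063 0.664 0 0 0.032 0;0.038 0.063 0.664 0 0 0.032 0' 40
python3 - <<'E'
from h import *
s=telemetry.observe();print(s["tcp_pos"],R.from_quat(s["tcp_rot"]).as_matrix()[:2,0])
E
```

```text
clock: 3.3
tcp_pos: [0.4919, -0.289, 0.0351]
tcp_rot: [0.992, 0.123, 0.0, 0.0]
ft_force: [0.2, -0.5, -0.3]
opening: 0.0393
grasp_force: 40.0
[ 0.49190401 -0.28896741  0.03511655] [0.96991839 0.2434303 ]
```

```bash
python3 -m handwheel '0 0 -0.03 0 0 0 0;0 0 -0.1 0 0 0 0;0 0 -0.17 0 0 -0.09 0;0 0 -0.2 0 0 -0.18 0;0 0 -0.2 0 0 -0.27 0;0 0 -0.2 0 0 -0.36 0;0 0 -0.2 0 0 -0.45 0;0 0 -0.2 0 0 -0.54 0;0 0 -0.2 0 0 -0.63 0;0 0 -0.2 0 0 -0.72 0;0 0 -0.2 0 0 -0.81 0;0 0 -0.2 0 0 -0.88 0;0 0 -0.2 0 0 -0.9 0;0 0 -0.2 0 0 -0.9 0' 40
python3 - <<'E'
from h import *
go([.4864,-.175,.11],178)
E
```

```text
clock: 4.7
tcp_pos: [0.4914, -0.2885, 0.1152]
tcp_rot: [0.675, 0.738, -0.0, -0.0]
ft_force: [0.6, 0.6, -2.8]
opening: 0.0395
grasp_force: 40.0
rows [0.2838 0.0127 0.0131] [-1.000e-04 -6.000e-04 -9.212e-01]
```

```bash
python3 -m handwheel '0 0 0 0 0 -0.09 0;0.02 0 0 0 0 -0.18 0;0.05 0.002 0 0 0 -0.27 0;0.08 0.004 0 0 0 -0.36 0;0.12 0.006 0 0 0 -0.45 0;0.16 0.008 0 0 0 -0.54 0;0.2 0.01 0 0 0 -0.63 0;0.24 0.012 0 0 0 -0.72 0;0.27 0.013 0.013 0 0 -0.81 0;0.284 0.013 0.013 0 0 -0.89 0;0.284 0.013 0.013 0 0 -0.921 0;0.284 0.013 0.013 0 0 -0.921 0;0.284 0.013 0.013 0 0 -0.921 0;0.284 0.013 0.013 0 0 -0.921 0' 40
python3 - <<'E'
from h import *
for n in("top","wrist"): I,K,W=shot(n,n[0]+"2")
T=pose(telemetry.observe());print(T.round(4))
a,b=cv2.imread("pics/t2.png")[170:290,250:450],cv2.imread("pics/w2.png")
cv2.imwrite("pics/c2.png",np.vstack([cv2.resize(a,(500,300),interpolation=cv2.INTER_CUBIC),cv2.resize(b,(500,300))]))
E
```

```text
clock: 6.1
tcp_pos: [0.4869, -0.1754, 0.11]
tcp_rot: [0.018, 1.0, -0.0, 0.0]
ft_force: [-0.6, -0.5, -3.2]
opening: 0.0395
grasp_force: 40.0
[[-0.9993  0.0363  0.      0.4869]
 [ 0.0363  0.9993 -0.     -0.1754]
 [-0.     -0.     -1.      0.11  ]
 [ 0.      0.      0.      1.    ]]
```

View pics/c2.png

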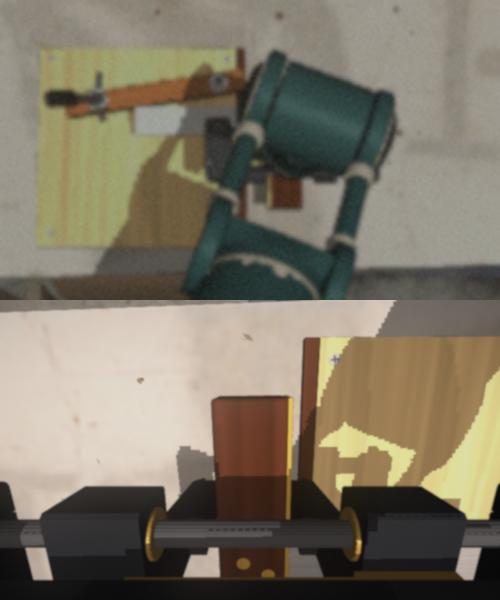

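The composite shows the square held over the board with its blade in front of the fence. In the wrist part the stock runs along the board's dark edge, whose near corner is at about (304,338) of the composite.

```bash
python3 - <<'E'
from h import *
I,K,W=load("w2");G=cv2.GaussianBlur(I,(3,3),0).astype(int)
def edge(c0,rows,z,sgn,w=14):
    pts=[]
    for r in rows:
        g=np.diff(G[r,c0-w:c0+w].sum(1))*sgn;i=g.argmax();a=g[max(i-2,0):i+3].clip(0);pts.append((c0-w+max(i-2,0)+(a*np.arange(len(a))).sum()/a.sum()+.5,r))
    P=ray(pts,K,W,z)[:,:2].astype(np.float32);l=cv2.fitLine(P,cv2.DIST_HUBER,0,.001,.001).ravel()
    n=np.array([-l[1],l[0]]);print(pts[0],pts[-1],l.round(4),"yaw",np.degrees(np.arctan(l[1]/l[0])).round(2),"rms",((P-l[2:])@n).std())
zt=.11-.0351+.026
edge(386,range(60,190,4),.009,-1,16)   # board edge: light->dark
edge(271,range(135,225,4),zt,-1)  # stock outer edge
edge(365,range(135,225,4),zt,-1)  # brass -> shadow?
col=G[30:60,450].sum(1);print(col)
g=np.diff(G[30:70,430].sum(1));r=30+abs(g).argmax()+.5;print("near edge px",r,ray([[430,r]],K,W,.009))
g=np.diff(G[105:150,320].sum(1));r=105+abs(g).argmax()+.5;print("stock end",r,ray([[320,r]],K,W,zt))
E
```

```text
(np.float64(387.16465256797585), 60) (np.float64(378.0433789954338), 188) [ 0.9995 -0.0307  0.4298 -0.1347] yaw -1.76 rms 0.0004936881
(np.float64(269.7875), 135) (np.float64(273.84705882352944), 223) [ 0.9997 -0.0263  0.4447 -0.1935] yaw -1.5 rms 5.8616493e-05
(np.float64(373.0), 135) (np.float64(372.5), 223) [ 1.      0.0093  0.4481 -0.1547] yaw 0.53 rms 0.0011754824
[557 557 558 558 556 556 555 554 554 554 554 554 554 554 554 553 552 541
 524 500 465 416 378 363 358 357 357 356 356 356]
near edge px 49.5 [[ 0.38983211 -0.10834114  0.009     ]]
stock end 127.5 [[ 0.42799443 -0.17421735  0.1009    ]]
```

```bash
python3 -m handwheel '0 0 0.04 0 0 0 0;0 0 0.1 0 0 0 0;0 0 0.15 0 0 0 0;0 0 0.175 0 0 0 0;0 0 0.184 0 0 0 0;0 0 0.188 0 0 0 0;0 0 0.188 0 0 0 0;0 0 0.188 0 0 0 0' 40
python3 -m handwheel '0 0.015 0 0 0 0 0;0 0.03 0 0 0 0 0;0 0.036 0 0 0 0 0;0 0.036 0 0 0 0 0;0 0.036 0 0 0 0 0' 40
```

```text
clock: 7.0
tcp_pos: [0.4879, -0.1756, 0.0356]
tcp_rot: [0.018, 1.0, -0.0, 0.001]
ft_force: [0.8, 0.6, -2.6]
opening: 0.0396
grasp_force: 40.0
clock: 7.5
tcp_pos: [0.4878, -0.1604, 0.0351]
tcp_rot: [0.017, 1.0, 0.0, 0.0]
ft_force: [0.7, 2.1, 1.0]
opening: 0.0396
grasp_force: 40.0
```

```bash
python3 -m handwheel '0 0.003 0 0 0 0 0;0 0.006 0 0 0 0 0;0 0.009 0 0 0 0 0;0 0.012 0 0 0 0 0;0 0.012 0 0 0 0 0' 40;python3 - <<'E'
from h import *
s=telemetry.observe();print(s["wrist_torque"],R.from_quat(s["tcp_rot"]).as_matrix()[:,0],s["ft_force"])
E
```

```text
clock: 8.0
tcp_pos: [0.4881, -0.1563, 0.0351]
tcp_rot: [0.018, 1.0, -0.0, 0.001]
ft_force: [0.4, -2.2, 2.4]
opening: 0.0397
grasp_force: 40.0
[-0.33350456 -0.1536659   0.01525775] [-0.99938212  0.03513174 -0.00106278] [ 0.37435565 -2.2455872   2.42137458]
```

```bash
python3 -m handwheel '0 0.0015 0 0 0 0 0;0 0.003 0 0 0 0 0;0 0.004 0 0 0 0 0;0 0.004 0 0 0 0 0' 40;python3 - <<'E'
from h import *
s=telemetry.observe();print(s["wrist_torque"],R.from_quat(s["tcp_rot"]).as_matrix()[:,0],s["ft_force"],s["tcp_pos"])
E
```

```text
clock: 8.4
tcp_pos: [0.4881, -0.1556, 0.0351]
tcp_rot: [0.018, 1.0, -0.001, 0.001]
ft_force: [-0.9, -6.6, 2.9]
opening: 0.0393
grasp_force: 39.9
[-1.02580186  0.01018055 -0.25722263] [-0.99937734  0.03526726 -0.00107557] [-0.86618593 -6.62911178  2.9295311 ] [ 0.48810786 -0.15555104  0.03513104]
```

```bash
python3 -m handwheel '0 0 0 0 0 0.003 0;0 0 0 0 0 0.003 0' 40;python3 - <<'E'
from h import *
s=telemetry.observe();print(s["wrist_torque"],R.from_quat(s["tcp_rot"]).as_matrix()[:,0],s["ft_force"],s["tcp_pos"])
E
python3 -m handwheel '0 0 0 0 0 0.005 0;0 0 0 0 0 0.005 0' 40;python3 - <<'E'
from h import *
s=telemetry.observe();print(s["wrist_torque"],R.from_quat(s["tcp_rot"]).as_matrix()[:,0],s["ft_force"],s["tcp_pos"])
E
```

```text
clock: 8.6
tcp_pos: [0.488, -0.1554, 0.0351]
tcp_rot: [0.02, 1.0, -0.001, 0.0]
ft_force: [-0.9, -5.6, 3.1]
opening: 0.0395
grasp_force: 39.9
[-0.85090444 -0.02116431 -0.19670457] [-9.99200648e-01  3.99661046e-02 -8.80783805e-04] [-0.85324818 -5.64216889  3.05587481] [ 0.48804117 -0.15539651  0.0351211 ]
clock: 8.8
tcp_pos: [0.488, -0.1554, 0.0351]
tcp_rot: [0.023, 1.0, -0.001, 0.0]
ft_force: [-0.7, -5.5, 3.0]
opening: 0.0396
grasp_force: 40.0
[-0.80481193 -0.0303889   0.30349169] [-9.98926248e-01  4.63223165e-02 -7.70254471e-04] [-0.68485581 -5.53882584  3.02714226] [ 0.48802051 -0.15539295  0.03512385]
```

```bash
python3 -m handwheel '0 0 0 0 0 -0.003 0;0 0 0 0 0 -0.003 0;-0.005 0 0 0 0 -0.003 0;-0.01 0 0 0 0 -0.003 0;-0.015 0 0 0 0 -0.003 0;-0.02 0 0 0 0 -0.003 0;-0.02 0 0 0 0 -0.003 0' 40;cat > o.py <<'E'
from h import *
s=telemetry.observe();X=R.from_quat(s["tcp_rot"]).as_matrix()[:,0];print("Tz",s["wrist_torque"].round(2) if hasattr(s["wrist_torque"],"round") else s["wrist_torque"],"yaw",np.degrees(np.arctan2(-X[1],-X[0])).round(2),"F",np.round(s["ft_force"],1),"p",np.round(s["tcp_pos"],4))
E
python3 o.py; python3 -m handwheel '-0.005 0 0 0 0 0 0;-0.01 0 0 0 0 0 0;-0.01 0 0 0 0 0 0' 40;python3 o.py
```

```text
clock: 9.5
tcp_pos: [0.4923, -0.1555, 0.035]
tcp_rot: [0.021, 1.0, -0.0, -0.004]
ft_force: [-14.4, -6.6, 16.0]
opening: 0.0397
grasp_force: 40.0
Tz [-0.99  1.8   0.02] yaw -2.39 F [-14.4  -6.6  16. ] p [ 0.4923 -0.1555  0.035 ]
clock: 9.8
tcp_pos: [0.4939, -0.1556, 0.035]
tcp_rot: [0.02, 1.0, -0.0, -0.007]
ft_force: [-20.7, -7.6, 24.6]
opening: 0.0397
grasp_force: 40.0
Tz [-1.18  2.94  0.13] yaw -2.34 F [-20.7  -7.6  24.6] p [ 0.4939 -0.1556  0.035 ]
```

```bash
python3 -m handwheel '0.005 0 -0.003 0 0 0 0;0.005 0 -0.003 0 0 0 0' 40;python3 o.py; python3 -m handwheel '-0.005 0 0 0 0 0 0;-0.01 0 0 0 0 0 0;-0.01 0 0 0 0 0 0' 40;python3 o.py
```

```text
clock: 10.0
tcp_pos: [0.4938, -0.1556, 0.0351]
tcp_rot: [0.021, 1.0, -0.0, -0.004]
ft_force: [-8.9, -8.6, 6.7]
opening: 0.0396
grasp_force: 40.0
Tz [-1.29  1.24  0.15] yaw -2.38 F [-8.9 -8.6  6.7] p [ 0.4938 -0.1556  0.0351]
clock: 10.3
tcp_pos: [0.4958, -0.1558, 0.0351]
tcp_rot: [0.02, 1.0, -0.0, -0.006]
ft_force: [-16.9, -9.1, 14.2]
opening: 0.04
grasp_force: 40.0
Tz [-1.42  2.35  0.17] yaw -2.33 F [-16.9  -9.1  14.2] p [ 0.4958 -0.1558  0.0351]
```

```bash
python3 -m handwheel '0.005 -0.001 -0.004 0 0 0 0;0.005 -0.001 -0.004 0 0 0 0' 40;python3 o.py; python3 -m handwheel '-0.005 0 0 0 0 0 0;-0.01 0 0 0 0 0 0;-0.01 0 0 0 0 0 0' 40;python3 o.py
python3 - <<'E'
from h import *
I,K,W=shot("top","t3");J,_,_=shot("wrist","w3")
cv2.imwrite("pics/c3.png",np.vstack([cv2.resize(I[170:290,240:440],(500,300),interpolation=cv2.INTER_CUBIC),cv2.resize(J,(500,300))])[:,:,::-1])
E
```

```text
clock: 10.5
tcp_pos: [0.4958, -0.1557, 0.0358]
tcp_rot: [0.021, 1.0, -0.0, -0.004]
ft_force: [-5.9, -6.2, -1.6]
opening: 0.0394
grasp_force: 40.0
Tz [-1.34  0.81  0.19] yaw -2.38 F [-5.9 -6.2 -1.6] p [ 0.4958 -0.1557  0.0358]
clock: 10.8
tcp_pos: [0.4987, -0.1558, 0.0354]
tcp_rot: [0.021, 1.0, -0.0, -0.005]
ft_force: [-10.3, -7.6, 2.7]
opening: 0.0395
grasp_force: 40.0
Tz [-1.35  1.3   0.16] yaw -2.36 F [-10.3  -7.6   2.7] p [ 0.4987 -0.1558  0.0354]
```

View pics/c3.png

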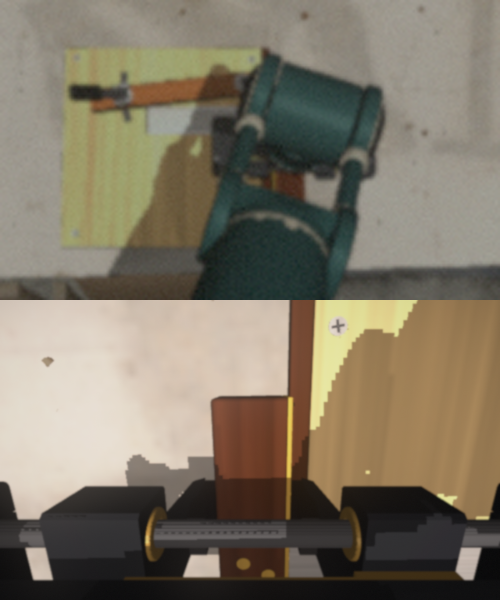

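The top part shows the blade close in front of the fence, whose left end still leans nearer. The wrist part shows the stock flush along the board edge. The earlier jam was table friction.

```bash
python3 -m handwheel '-0.005 -0.001 -0.001 0 0 0 0;-0.01 -0.001 -0.001 0 0 0 0;-0.01 -0.001 -0.001 0 0 0 0' 40;python3 o.py; python3 -m handwheel '-0.005 0 0 0 0 0 0;-0.01 0 0 0 0 0 0;-0.01 0 0 0 0 0 0' 40;python3 o.py
```

```text
clock: 11.2
tcp_pos: [0.5029, -0.156, 0.0356]
tcp_rot: [0.021, 1.0, 0.0, -0.005]
ft_force: [-6.8, -7.0, -0.0]
opening: 0.0397
grasp_force: 40.0
Tz [-1.11  1.05  0.22] yaw -2.37 F [-6.8 -7.  -0. ] p [ 0.5029 -0.156   0.0356]
clock: 11.5
tcp_pos: [0.5068, -0.1561, 0.0356]
tcp_rot: [0.021, 1.0, 0.0, -0.005]
ft_force: [-8.2, -5.4, 0.7]
opening: 0.0392
grasp_force: 40.0
Tz [-1.05  1.07  0.21] yaw -2.37 F [-8.2 -5.4  0.7] p [ 0.5068 -0.1561  0.0356]
```

```bash
for i in 1; do python3 -m handwheel '-0.005 0.001 0 0 0 0 0;-0.005 0.001 0 0 0 0 0' 40;python3 o.py; python3 -m handwheel '-0.005 0 0 0 0 0 0;-0.005 0 0 0 0 0 0' 40;python3 o.py; python3 -m handwheel '-0.005 0 0 0 0 0 0;-0.005 0 0 0 0 0 0' 40;python3 o.py; done | grep Tz
python3 - <<'E'
from h import *
I,K,W=shot("top","t4")
cv2.imwrite("pics/c4.png",cv2.resize(I[180:280,255:375],(720,600),interpolation=cv2.INTER_CUBIC)[:,:,::-1])
E
```

```text
Tz [-1.25  1.29  0.24] yaw -2.35 F [-9.2 -6.9  0.5] p [ 0.5085 -0.1561  0.0356]
Tz [-1.3   1.21  0.17] yaw -2.36 F [-9.  -8.3  0.3] p [ 0.5105 -0.1562  0.0356]
Tz [-1.3   1.32  0.23] yaw -2.34 F [-11.5  -7.6   1.4] p [ 0.5121 -0.1563  0.0354]
```

View pics/c4.png

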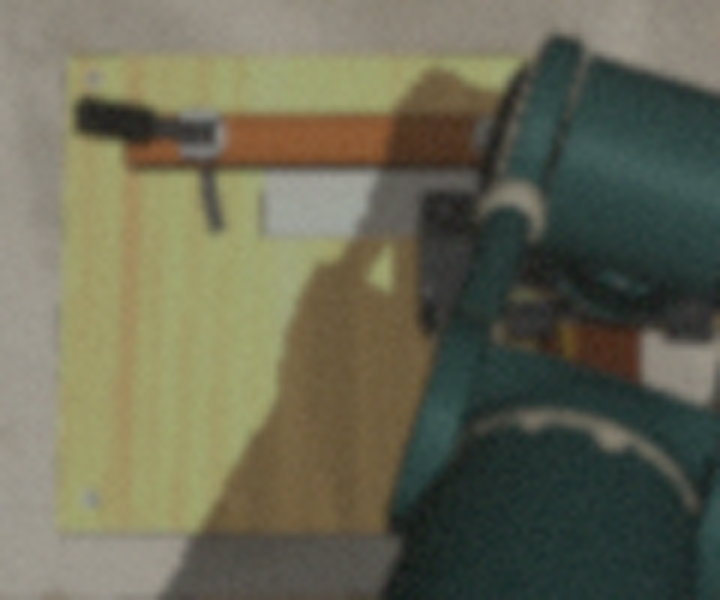

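The fence is now nearly square, with the blade against its front face (rows 168–172 of the crop). I'll continue in fine steps until the blade bottoms out.

```bash
(python3 -m handwheel '-0.003 0 0 0 0 0 0;-0.003 0 0 0 0 0 0' 40;python3 o.py; python3 -m handwheel '-0.003 0 0 0 0 0 0;-0.003 0 0 0 0 0 0' 40;python3 o.py; python3 -m handwheel '-0.003 0 0 0 0 0 0;-0.003 0 0 0 0 0 0' 40;python3 o.py) | grep Tz
```

```text
Tz [-1.4   1.81  0.23] yaw -2.34 F [-13.4  -8.9   3.4] p [ 0.5121 -0.1563  0.0352]
Tz [-1.49  2.22  0.24] yaw -2.32 F [-15.9  -8.1   7.1] p [ 0.5122 -0.1563  0.0351]
Tz [-1.49  2.78  0.23] yaw -2.31 F [-19.8  -8.2  10.5] p [ 0.5123 -0.1563  0.0351]
```

```bash
cat > f.py <<'E'
from h import *
import sys
n=sys.argv[1];Is=[]
for i in range(3): I,K,W=shot("top",n);Is.append(I)
G=np.mean(Is,0);G=cv2.GaussianBlur(G,(1,3),0)
def line(cols,r0,w,ch,sgn,z,name):
    pts=[]
    for c in cols:
        v=ch[r0-w:r0+w,c];g=(np.diff(v)*sgn).clip(0);i=g.argmax();k=np.arange(max(i-2,0),min(i+3,len(g)));pts.append((c,r0-w+(g[k]*k).sum()/g[k].sum()+.5))
    P=ray(pts,K,W,z)[:,:2].astype(np.float32);l=cv2.fitLine(P,cv2.DIST_HUBER,0,.001,.001).ravel();l=l if l[1]>0 else l*[-1,-1,1,1]
    print(name,l.round(4),"angle of x-normal",np.degrees(np.arctan2(-l[0],l[1])).round(2),"rms mm",((P-l[2:])@[-l[1],l[0]]).std().round(5)*1e3);return l
br=G.sum(2);hue=G[...,0]-G[...,1]
line(range(270,330),189,6,G[...,0]-G[...,2],1,.009,"board far")
line(range(270,318),269,6,G[...,0]-G[...,2],-1,.009,"board near")
line(range(296,332),207,6,hue,-1,.039,"fence front")
line(range(296,328),199,6,hue,1,.039,"fence back")
E
python3 f.py t5; python3 o.py
```

```text
board far [0.0287 0.9996 0.6444 0.0196] angle of x-normal -1.65 rms mm 0.28
board near [0.0345 0.9994 0.3951 0.0395] angle of x-normal -1.98 rms mm 0.34
fence front [ 0.0262  0.9997  0.5791 -0.0322] angle of x-normal -1.5 rms mm 0.29
fence back [ 0.0271  0.9996  0.6052 -0.0146] angle of x-normal -1.55 rms mm 3.08
Tz [-1.49  2.67  0.2 ] yaw -2.32 F [-19.5  -8.7   9.6] p [ 0.5123 -0.1563  0.0351]
```

```bash
(python3 -m handwheel '0 0.002 0 0 0 0 0;0 0.002 0 0 0 0.003 0;0 0.002 0 0 0 0.003 0' 40;python3 o.py; python3 -m handwheel '0 0.001 0 0 0 0.003 0;0 0.002 0 0 0 0.003 0' 40;python3 o.py; python3 -m handwheel '0 0.001 0 0 0 0.003 0;0 0.002 0 0 0 0.003 0' 40;python3 o.py) | grep Tz; python3 f.py t6
```

```text
Tz [-1.83  2.72  0.48] yaw -2.53 F [-18.9 -12.1   9.3] p [ 0.5123 -0.1562  0.0351]
Tz [-2.32  2.88  0.52] yaw -2.75 F [-20.4 -16.1   7.7] p [ 0.5123 -0.1561  0.0351]
Tz [-2.71  2.91  0.64] yaw -2.98 F [-20.6 -19.3   7.7] p [ 0.5124 -0.156   0.0351]
board far [0.0263 0.9997 0.6442 0.0165] angle of x-normal -1.51 rms mm 0.34
board near [0.0333 0.9994 0.3953 0.0468] angle of x-normal -1.91 rms mm 0.3
fence front [ 0.0274  0.9996  0.5795 -0.0202] angle of x-normal -1.57 rms mm 0.36
fence back [ 0.0274  0.9996  0.6055 -0.0044] angle of x-normal -1.57 rms mm 3.23
```

```bash
python3 -m handwheel '0 0 0 0 0 0 0;0 0 0 0 0 0 0;0 0 0 0 0 0 0;0 0 0 0 0 0 0;0 0 0 0 0 0 0;0 0 0 0 0 0 0;0 0 0 0 0 0 0;0 0 0 0 0 0 0;0 0 0 0 0 0 0;0 0 0 0 0 0 0;0 0 0 0 0 0 0;0 0 0 0 0 0 0;0 0 0 0 0 0 0' 40 >/dev/null;python3 o.py;python3 -m handwheel '0.003 -0.001 0 0 0 -0.002 0;0.006 -0.003 0 0 0 -0.004 0;0.006 -0.003 0 0 0 -0.004 0' 40 >/dev/null;python3 o.py
```

```text
Tz [-2.56  2.93  0.71] yaw -3.0 F [-20.5 -18.    7.9] p [ 0.5124 -0.156   0.0351]
Tz [-1.9   1.78  0.42] yaw -2.75 F [-12.7 -12.4   0.4] p [ 0.5122 -0.1561  0.0352]
```

```bash
python3 -m handwheel '0.001 -0.001 0 0 0 -0.001 0;0.003 -0.001 0 0 0 -0.001 0;0.003 -0.001 0 0 0 -0.001 0' 10 >/dev/null;python3 o.py;python3 -m handwheel '0 0 0 0 0 0 0.5;0 0 0 0 0 0 0.6;0 0 0 0 0 0 0.7;0 0 0 0 0 0 0.7' 10;python3 o.py
```

```text
Tz [-1.72  1.24  0.06] yaw -2.75 F [ -7.9 -10.8  -2.3] p [ 0.5123 -0.1562  0.0352]
clock: 16.05
tcp_pos: [0.518, -0.155, 0.038]
tcp_rot: [0.025, 1.0, 0.0, 0.0]
ft_force: [0.1, -0.3, 0.3]
opening: 0.0617
grasp_force: 0.0
Tz [ 0.11 -0.16  0.02] yaw -2.81 F [ 0.1 -0.3  0.3] p [ 0.518 -0.155  0.038]
```

```bash
python3 -m handwheel '0 0 -0.02 0 0 0 0.7;0 0 -0.1 0 0 0 0.7;0.02 0 -0.2 0 0 0 0.7;0.05 0.05 -0.3 0 0 0 0.7;0.08 0.1 -0.4 0 0 0 0.7;0.1 0.15 -0.5 0 0 0 0.7;0.1 0.15 -0.55 0 0 0 0.7;0.1 0.15 -0.55 0 0 0 0.7;0.1 0.15 -0.55 0 0 0 0.7;0.1 0.15 -0.55 0 0 0 0.7' 10;python3 o.py
python3 - <<'E'
from h import *
I,K,W=shot("wrist","w7")
E
```

```text
clock: 17.05
tcp_pos: [0.4797, -0.0934, 0.256]
tcp_rot: [0.025, 1.0, 0.0, -0.002]
ft_force: [-0.3, 0.2, 0.1]
opening: 0.0619
grasp_force: 0.0
Tz [ 0.06 -0.15  0.02] yaw -2.85 F [-0.3  0.2  0.1] p [ 0.4797 -0.0934  0.256 ]
```

View pics/w7.png

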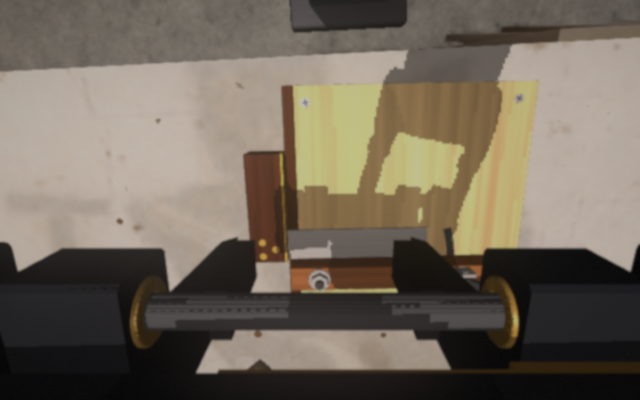

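The wrist view (its top is towards the robot) shows the stock lying against the board's right edge at columns 245–290 and the blade in front of the fence. The gripper hides part of it, so I'll move forward for a better look at the joint.

```bash
python3 -m handwheel '-0.1 0.02 0.02 0 0 0 0.7;-0.2 0.06 0.06 0 0 0 0.7;-0.3 0.08 0.1 0 0 0 0.7;-0.35 0.08 0.12 0 0 0 0.7;-0.35 0.08 0.12 0 0 0 0.7;-0.35 0.08 0.12 0 0 0 0.7;-0.35 0.08 0.12 0 0 0 0.7' 10 >/dev/null;python3 o.py
python3 - <<'E'
from h import *
I,K,W=shot("wrist","w8")
cv2.imwrite("pics/w8b.png",cv2.resize(I[0:250,150:550],(800,500),interpolation=cv2.INTER_CUBIC)[:,:,::-1])
E
```

```text
Tz [ 0.06 -0.1   0.  ] yaw -2.86 F [ 1.   1.  -0.7] p [ 0.6209 -0.0686  0.2093]
```

View pics/w8b.png

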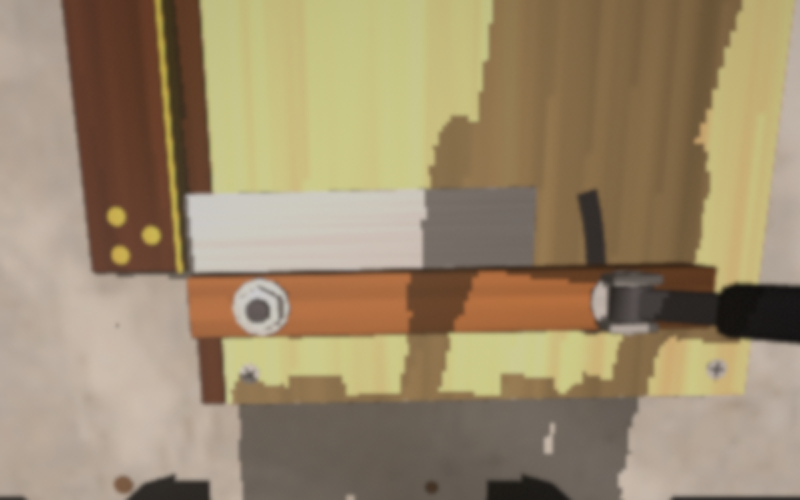

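The crop shows the stock along the board edge with the brass at column ~165–180, and the blade against the fence at row ~270. A numeric check of both joints follows.

```bash
python3 - <<'E'
from h import *
I,K,W=load("w8");h=cv2.cvtColor(I,cv2.COLOR_RGB2HSV);F=I.astype(int)
def rep(name,pts,z):
    P=ray(pts,K,W,z)[:,:2].astype(np.float32);l=cv2.fitLine(P,cv2.DIST_HUBER,0,.001,.001).ravel()
    a=np.degrees(np.arctan(l[1]/l[0])) if abs(l[0])>.7 else np.degrees(np.arctan(-l[0]/l[1]))
    print(name,"yaw",a.round(2),"mean",P.mean(0).round(4),"rms",((P-l[2:])@[-l[1],l[0]]).std()*1e3);return l
# crop->image: c=150+u/2, r=v/2 ; scan rows: stock outer, brass end, strip inner
def pk(v,sgn,o):
    g=(np.diff(v)*sgn).clip(0);i=g.argmax();k=np.arange(max(i-1,0),min(i+2,len(g)));return o+(g[k]*k).sum()/g[k].sum()+.5
yel=F[...,0]+F[...,1]-2*F[...,2];bri=F.sum(2);red=F[...,0]-F[...,2]
rows=range(4,120,4);o=[];b=[];s=[]
for r in rows:
    c=int(150+(160+20*r/130)/2)
    o.append((pk(red[r,175:205],1,175),r)); b.append((pk(yel[r,c-3:c+8],-1,c-3),r))
    s.append((pk(bri[r,c+2:c+14],1,c+2),r))
lo=rep("stock outer",o,.026);lb=rep("stock inner top",b,.026);ls=rep("board edge/face shadow",s,.009)
for r in (10,60,110): print(r,[tuple(x) for x in I[r,228:262:1]][0:34:2])
cols=range(250,405,5);f=[];bl=[]
for c in cols:
    f.append((c,pk(red[128:146,c],1,128)));bl.append((c,pk(bri[126:142,c],-1,126)))
rep("fence front top",f,.039);rep("blade edge",bl,.013)
n=range(420,500,5)
rep("far edge",[(c,pk(yel[190:206,c],-1,190)) for c in range(275,510,5)],.009)
E
```

```text
stock outer yaw -1.72 mean [ 0.5119 -0.1734] rms 2.1438959
stock inner top yaw -1.6 mean [ 0.5138 -0.1354] rms 0.16237198
board edge/face shadow yaw -2.81 mean [ 0.5117 -0.1339] rms 0.58327085
10 [(np.uint8(156), np.uint8(132), np.uint8(61)), (np.uint8(171), np.uint8(150), np.uint8(67)), (np.uint8(87), np.uint8(74), np.uint8(36)), (np.uint8(62), np.uint8(50), np.uint8(28)), (np.uint8(60), np.uint8(47), np.uint8(27)), (np.uint8(81), np.uint8(53), np.uint8(34)), (np.uint8(91), np.uint8(58), np.uint8(37)), (np.uint8(92), np.uint8(58), np.uint8(37)), (np.uint8(93), np.uint8(58), np.uint8(36)), (np.uint8(94), np.uint8(59), np.uint8(37)), (np.uint8(93), np.uint8(61), np.uint8(39)), (np.uint8(123), np.uint8(110), np.uint8(74)), (np.uint8(186), np.uint8(183), np.uint8(124)), (np.uint8(193), np.uint8(190), np.uint8(131)), (np.uint8(193), np.uint8(191), np.uint8(133)), (np.uint8(193), np.uint8(191), np.uint8(132)), (np.uint8(193), np.uint8(191), np.uint8(130))]
60 [(np.uint8(105), np.uint8(63), np.uint8(42)), (np.uint8(105), np.uint8(67), np.uint8(43)), (np.uint8(154), np.uint8(128), np.uint8(
[... 901 characters left out ...]
int8(75)), (np.uint8(93), np.uint8(82), np.uint8(46)), (np.uint8(86), np.uint8(76), np.uint8(64)), (np.uint8(142), np.uint8(136), np.uint8(130)), (np.uint8(197), np.uint8(194), np.uint8(190)), (np.uint8(202), np.uint8(200), np.uint8(196)), (np.uint8(202), np.uint8(200), np.uint8(196)), (np.uint8(204), np.uint8(201), np.uint8(196)), (np.uint8(203), np.uint8(200), np.uint8(195)), (np.uint8(203), np.uint8(201), np.uint8(195)), (np.uint8(204), np.uint8(201), np.uint8(194)), (np.uint8(203), np.uint8(200), np.uint8(194))]
fence front top yaw -1.65 mean [ 0.5772 -0.065 ] rms 0.1906774
blade edge yaw -1.62 mean [ 0.5775 -0.065 ] rms 0.18543595
far edge yaw -1.71 mean [ 0.642  -0.0061] rms 0.20694833
```

```bash
python3 - <<'E'
from h import *
for f,rr in(("w8",range(4,88,6)),):
    I,K,W=load(f);F=cv2.GaussianBlur(I,(1,5),0).astype(float);rg=F[...,0]-F[...,1]
    for r in rr:
        c=int(150+(160+20*r/130)/2)
        yel=F[r,:,0]+F[r,:,1]-2*F[r,:,2]
        g=-np.diff(yel[c-3:c+7]);i=g.argmax();b=c-3+(g[i-1:i+2]*np.arange(i-1,i+2)).sum()/g[i-1:i+2].sum()+.5
        b0=int(b)+3;g=np.diff(rg[r,b0:b0+7]).clip(0);e=b0+(g*np.arange(6)).sum()/g.sum()+.5
        P=ray([[b,r]],K,W,.026)[0];q=proj([P[0],P[1],.009],K,W)
        mm=350/(.2093+.123-.009)/1000
        print(r,b.round(2),e.round(2),"flush pred",q.round(2),"gap mm",((e-q[0])/350*323).round(2))
E
```

```text
4 230.47 237.02 flush pred [235.72   9.9 ] gap mm 1.2
10 231.36 237.36 flush pred [236.54  15.54] gap mm 0.75
16 231.44 238.09 flush pred [236.6   21.18] gap mm 1.38
22 232.34 238.64 flush pred [237.43  26.83] gap mm 1.12
28 232.42 239.17 flush pred [237.48  32.48] gap mm 1.56
34 233.35 239.95 flush pred [238.34  38.13] gap mm 1.49
40 233.41 240.07 flush pred [238.38  43.79] gap mm 1.56
46 234.3 240.95 flush pred [239.2   49.44] gap mm 1.61
52 234.46 241.17 flush pred [239.33  55.1 ] gap mm 1.69
58 235.31 241.66 flush pred [240.12  60.76] gap mm 1.42
64 235.4 241.07 flush pred [240.18  66.43] gap mm 0.82
70 236.31 241.69 flush pred [241.03  72.09] gap mm 0.61
76 236.4 242.5 flush pred [241.09  77.76] gap mm 1.3
82 236.75 242.75 flush pred [241.41  83.44] gap mm 1.24
```

```bash
python3 - <<'E'
from h import *
def scan(f,ch,c0,c1,rows,sgn,z,name):
    I,K,W=load(f);F=cv2.GaussianBlur(I,(1,5),0).astype(float);v=ch(F);p=[]
    for r in rows:
        a,b=c0(r),c1(r);g=(np.diff(v[r,a:b])*sgn).clip(0);i=g.argmax();k=np.arange(max(i-1,0),min(i+2,len(g)));p.append((a+(g[k]*k).sum()/g[k].sum()+.5,r))
    P=ray(p,K,W,z)[:,:2];t=np.radians(-1.66);d=P@[-np.sin(t),np.cos(t)]
    print(f,name,"offset mm",np.median(d)*1e3,"sd",d.std()*1e3,"px",np.round(p[0],1),np.round(p[-1],1))
bri=lambda F:F.sum(2);yel=lambda F:F[...,0]+F[...,1]-2*F[...,2]
scan("w3",bri,lambda r:360,lambda r:382,range(20,115,5),-1,.009,"board edge free")
scan("w3",yel,lambda r:368,lambda r:384,range(136,185,4),-1,.026,"stock inner")
scan("w8",bri,lambda r:242,lambda r:258,range(173,198,2),-1,.009,"board edge free")
scan("w8",yel,lambda r:int(150+(160+20*r/130)/2)-3,lambda r:int(150+(160+20*r/130)/2)+7,range(4,88,4),-1,.026,"stock inner")
scan("w7",bri,lambda r:275,lambda r:292,range(92,145,4),-1,.009,"board edge free")
scan("w7",yel,lambda r:279,lambda r:294,range(160,230,4),-1,.026,"stock inner")
E
```

```text
w3 board edge free offset mm -121.72020966309243 sd 0.057398176137807386 px [369.6  20. ] [368.3 110. ]
w3 stock inner offset mm -121.1899178784272 sd 0.05492169124276892 px [374.5 136. ] [373.5 184. ]
w8 board edge free offset mm -120.45828011430316 sd 0.15845630263622112 px [248.4 173. ] [250.4 197. ]
w8 stock inner offset mm -120.53041038624058 sd 0.1534881146895204 px [230.5   4. ] [237.4  84. ]
w7 board edge free offset mm -120.40895852618802 sd 0.1435671134547096 px [281.3  92. ] [283.5 144. ]
w7 stock inner offset mm -120.5715951248208 sd 0.20242984884263515 px [282.4 160. ] [285.8 228. ]
```

Measured against the free board edge, the stock is flush within about 0.2 mm. The blade and fence agree within 0.3 mm and 0.1°. Next I'll press the lever.

```bash
python3 - <<'E'
from h import *
go([.594,.068,.155],88.3)
I,K,W=load("w8");print(ray([[280,154]],K,W,.045))
E
```

```text
rows [0.0847 0.3379 0.1375] [-3.000e-04 -3.000e-04  9.871e-01]
[[ 0.5893608  -0.10257929  0.045     ]]
```

```bash
python3 -m handwheel '0.01 0.03 0 0 0 0.08 0;0.03 0.08 0 0 0 0.17 0;0.05 0.13 0 0 0 0.26 0;0.07 0.19 0 0 0 0.35 0;0.085 0.25 0 0 0 0.44 0;0.085 0.3 0 0 0 0.53 0;0.085 0.338 0 0 0 0.62 0;0.085 0.338 0 0 0 0.71 0;0.085 0.338 0 0 0 0.8 0;0.085 0.338 0.04 0 0 0.89 0;0.085 0.338 0.09 0 0 0.96 0;0.085 0.338 0.12 0 0 0.987 0;0.085 0.338 0.137 0 0 0.987 0;0.085 0.338 0.137 0 0 0.987 0;0.085 0.338 0.137 0 0 0.987 0' 20
python3 - <<'E'
from h import *
go([.594,.0683,.124],88.3)
I,K,W=shot("wrist","w9");J,_,_=shot("top","t9")
b=(cv2.cvtColor(I,cv2.COLOR_RGB2HSV)[...,2]<40).astype(np.uint8)
cv2.imwrite("pics/c9.png",np.vstack([cv2.resize(I,(480,300)),cv2.resize(J[170:290,250:442],(480,300))])[:,:,::-1])
E
```

```text
clock: 19.35
tcp_pos: [0.595, 0.0682, 0.1561]
tcp_rot: [0.717, 0.697, 0.0, 0.0]
ft_force: [-0.5, -0.3, 0.2]
opening: 0.0002
grasp_force: 0.0
rows [ 0.0002 -0.0026  0.0802] [ 0.0008 -0.0001  0.0008]
```

View pics/c9.png

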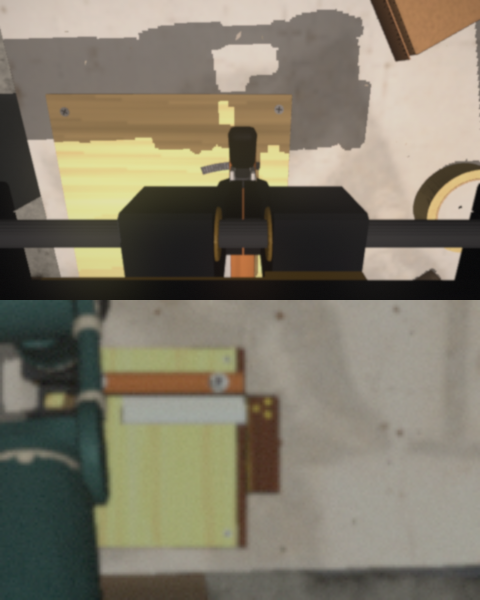

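The wrist view shows the lever's black grip right under and ahead of the closed fingers. The top view shows the square still in the corner. I'll press along the lever's arc.

```bash
python3 -m handwheel '0 0 0.03 0 0 0 0;0 0 0.06 0 0 0 0;0 0 0.08 0 0 0 0;0.015 0 0.09 0 0 0 0;0.029 0 0.101 0 0 0 0;0.04 0 0.113 0 0 0 0;0.049 0 0.125 0 0 0 0;0.049 0 0.125 0 0 0 0' 20;python3 o.py
```

```text
clock: 20.25
tcp_pos: [0.5955, 0.0886, 0.1047]
tcp_rot: [0.717, 0.697, 0.0, -0.0]
ft_force: [0.2, -0.9, 0.4]
opening: 0.0004
grasp_force: 0.3
Tz [-0.15 -0.1   0.04] yaw -91.63 F [ 0.2 -0.9  0.4] p [0.5955 0.0886 0.1047]
```

```bash
python3 -m handwheel '0.008 0 0.015 0 0 0 0;0.015 0 0.03 0 0 0 0;0.015 0 0.03 0 0 0 0' 20;python3 o.py;python3 -m handwheel '0.004 0 0.01 0 0 0 0;0.007 0 0.02 0 0 0 0;0.009 0 0.025 0 0 0 0;0.009 0 0.025 0 0 0 0' 20;python3 o.py
```

```text
clock: 20.55
tcp_pos: [0.5958, 0.0946, 0.0926]
tcp_rot: [0.717, 0.697, 0.001, 0.0]
ft_force: [1.1, 0.1, 1.0]
opening: 0.0008
grasp_force: 0.2
Tz [-0.04 -0.14 -0.06] yaw -91.65 F [1.1 0.1 1. ] p [0.5958 0.0946 0.0926]
clock: 20.95
tcp_pos: [0.5957, 0.0976, 0.0828]
tcp_rot: [0.717, 0.697, 0.0, -0.0]
ft_force: [0.9, -0.9, 1.2]
opening: 0.0005
grasp_force: 0.7
Tz [-0.15 -0.21 -0.  ] yaw -91.67 F [ 0.9 -0.9  1.2] p [0.5957 0.0976 0.0828]
```

```bash
for k in a; do python3 -m handwheel '0 0 0.003 0 0 0 0;0 0 0.003 0 0 0 0' 20;python3 o.py;python3 -m handwheel '0 0 0.003 0 0 0 0;0 0 0.003 0 0 0 0' 20;python3 o.py;done|grep Tz
```

```text
Tz [-0.26  0.01  0.02] yaw -91.66 F [ 0.1 -1.7  5.3] p [0.5958 0.0978 0.0823]
Tz [-0.36  0.39 -0.05] yaw -91.67 F [-2.9 -1.4 10.9] p [0.5959 0.0978 0.0821]
```

```bash
python3 -m handwheel '0 0 0.0005 0 0 0 0;0 0 0.0005 0 0 0 0;0 0 0.0005 0 0 0 0;0 0 0.0005 0 0 0 0' 20|grep -E "force|tcp_pos";python3 -m handwheel '0 0 -0.05 0 0 0 0;0 0 -0.15 0 0 0 0;-0.1 0 -0.27 0 0 0 0;-0.2 0 -0.39 0 0 0 0;-0.3 0 -0.45 0 0 0 0;-0.38 0 -0.45 0 0 0 0;-0.38 0 -0.45 0 0 0 0;-0.38 0 -0.45 0 0 0 0;-0.38 0 -0.45 0 0 0 0;-0.38 0 -0.45 0 0 0 0' 20
python3 - <<'E'
from h import *
I,K,W=shot("wrist","w10");J,Kt,Wt=shot("top","t10")
m=(cv2.cvtColor(I,cv2.COLOR_RGB2HSV)[...,2]<45).astype(np.uint8);m[170:]=0
blobs(m,K,W,.060,30)
for n in("t10","top0"):
    if n=="t10": a=J
    else: a0=np.load("top0.npz")["img"]
d=cv2.absdiff(J,a0).max(2)
print("diff plane",(d[225:265,150:215]>40).sum(),"strip",(d[118:170,325:378]>40).sum())
cv2.imwrite("pics/c10.png",np.vstack([cv2.resize(I,(480,300)),cv2.resize(J[170:290,250:442],(480,300))])[:,:,::-1])
E
```

```text
tcp_pos: [0.5959, 0.0978, 0.0821]
ft_force: [-3.2, -1.1, 11.8]
grasp_force: 5.7
clock: 22.75
tcp_pos: [0.5905, -0.0529, 0.259]
tcp_rot: [0.717, 0.697, -0.001, -0.001]
ft_force: [-0.1, 0.8, -0.1]
opening: 0.0007
grasp_force: 0.0
px [ 49. 108.] ctr [0.3467 0.018 ] sides [0.084, 0.107] yaw [-1.6, -101.0]
diff plane 0 strip 945
```

View pics/c10.png

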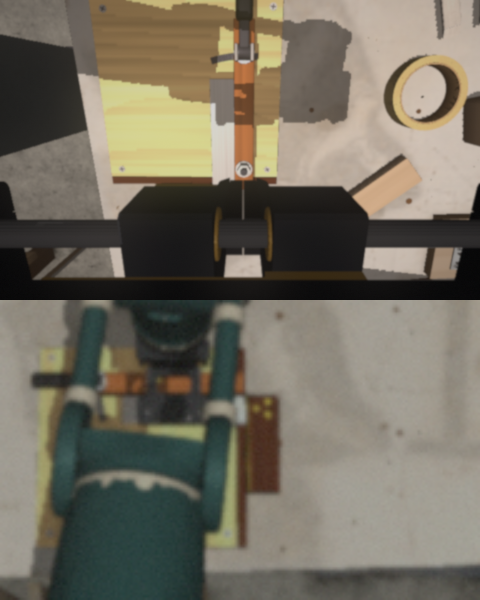

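The lever now lies level, extending past the fence's left end, and the square is still in the corner. I'll clear the arm and do a last check.

```bash
python3 -m handwheel '-0.1 -0.05 0 0 0 0 0;-0.2 -0.15 0 0 0 0 0;-0.32 -0.25 0 0 0 0 0;-0.44 -0.3 0 0 0 0 0;-0.56 -0.35 0 0 0 0 0;-0.68 -0.4 0 0 0 0 0;-0.8 -0.4 0 0 0 0 0;-0.9 -0.4 0 0 0 0 0;-0.95 -0.4 0 0 0 0 0;-0.95 -0.4 0 0 0 0 0;-0.95 -0.4 0 0 0 0 0;-0.95 -0.4 0 0 0 0 0' 20|head -2
python3 f.py t11; python3 - <<'E'
from h import *
J,K,W=load("t11");a=np.load("top0.npz")["img"];d=cv2.absdiff(J,a).max(2)
print("plane",(d[225:265,150:215]>40).sum(),"strip",(d[118:170,325:378]>40).sum())
h=cv2.cvtColor(J,cv2.COLOR_RGB2HSV)
def m(f,x0,y0,x1,y1):
    z=np.zeros(f.shape,np.uint8);z[y0:y1,x0:x1]=f[y0:y1,x0:x1];return z
print("lever");blobs(m(h[...,2]<60,255,192,290,225),K,W,.06,20)
print("stock");blobs(m((h[...,1]>110)&(h[...,0]<16),349,200,375,265),K,W,.026,50)
t=np.radians(-1.66);F=J.astype(float);yv=[]
for r in range(215,240,4): print(r,F[r,340:366].sum(1).astype(int)[::1].tolist()) if r in(219,235) else 0
E
```

```text
clock: 24.05
tcp_pos: [0.4207, -0.4282, 0.26]
board far [0.0293 0.9996 0.6442 0.0165] angle of x-normal -1.68 rms mm 0.35
board near [0.0369 0.9993 0.3951 0.0395] angle of x-normal -2.12 rms mm 0.39999998
fence front [ 0.0291  0.9996  0.5794 -0.0257] angle of x-normal -1.67 rms mm 0.13
fence back [ 0.0299  0.9996  0.6045 -0.0393] angle of x-normal -1.71 rms mm 0.099999994
plane 0 strip 0
lever
px [269.5 201.5] ctr [0.5959 0.1006] sides [0.04, 0.009] yaw [-91.7, 179.4]
stock
px [355.5 227.5] ctr [ 0.5137 -0.1592] sides [0.034, 0.114] yaw [-91.7, 177.5]
219 [430, 435, 431, 418, 368, 334, 333, 309, 251, 202, 184, 167, 157, 148, 158, 164, 155, 156, 163, 156, 180, 258, 355, 396, 397, 403]
235 [427, 435, 428, 411, 318, 215, 171, 165, 177, 203, 181, 181, 149, 158, 156, 162, 160, 160, 157, 159, 178, 244, 338, 390, 397, 402]
```

```bash
python3 -c "
from plant import manip
print(manip.hand_in())"
```

```text
the job is handed in; nothing more can be done
None
```

I squared the fence with the try square, held it pressed for over a second, locked the lever down and left the square flush in the corner; my last images show no movement of the plane or strip, and I handed in at about 24 s, with no verdict returned.

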